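# Take a caddy out of the sash-fronted display case

### The arm

A 7-joint arm with a two-finger parallel gripper is mounted at the origin on the work surface. World frame = base frame: x ahead of the robot, y to its left, z up, the work surface at z = 0. Lengths are in m, angles in rad, forces in N, time in s.
With the tool pointing down it reaches from about 0.4 to 0.85 m from the base axis. Payload 10.4 kg.
Tool frame: the origin (TCP) lies between the finger pads; the fingertips stand ahead of it and the grasp point (between the pads) lies 5 mm behind it (manip.tip_extent is the z of the fingertips in the tool frame, in m); z points along the fingers, y is the line along which they close (so a half turn about z gives the same grasp; the last joint's range is limited). The gripper opens to 85 mm and grips with 20 to 120 N. Pads are 22 mm wide; open, the fingers measure 114 mm over their backs; the gripper's body (76 mm by 85 mm) begins 54 mm behind the grasp point. The pads swing forward as they close: fully open they stand 13 mm farther back than shut.
Start: joints at [1.324, 0.332, -0.065, 1.46, 0.022, 1.35, -0.088], TCP at [0.139, -0.609, 0.22] pointing down, gripper open.
Joint ranges: [-2.6, 2.6], [-0.5, 2.12], [-1.47, 1.34], [0.16, 2.42], [-1.27, 4.41], [0.06, 2.06], [-2.6, 2.6]. Speed limits (rad/s): [2.22, 2.22, 2.79, 2.79, 3.14, 3.14, 3.14].

### API

Orientations are given as a unit quaternion [x, y, z, w].
In Python, from workcell import status, viewer, manip gives the robot as it stands.
- The arm moves only by the tool play_rows, never from a script. Its argument "plan" is one flat list of numbers, 7 for each row, row after row: the turn, a rotation vector about the tool's x, y, z in degrees, then the shift along the tool's x, y, z in m, then the opening, from 0 (shut) to 1 (fully open). In form: [ax, ay, az, dx, dy, dz, grip, ax, ay, az, dx, dy, dz, grip, ...]. A call has 1 to 20 rows; each row is the pose to reach, as a shift and turn from the pose commanded when the call began, along the tool's axes at that moment; what a row does not reach only later rows make up. A row lasts 1/8 s, in which the tool goes at most 62.5 mm and 10.7 degrees, less where a joint would pass 70% of its speed; a pose out of reach is approached as far as the arm can. A call with a gripper value outside its range is refused whole. The fingers move at their own pace and stop on an object; "squeeze" is the grip in N (left out, the last holds). Time passes only in rows, so rows that repeat a pose let the fingers close. It gives the time, the measured TCP pose, the force, the opening and the grip force at its end, in the units of the state.
- status.get_obs(): the state, without advancing time (a new reading comes with each control period).
- viewer.camera(name): name is "scene" or "top" or "wrist"; returns the picture (400x640x3 uint8, red, green, blue); there is no depth.
- viewer.camera_model(name): a dict with "fx", "fy", "cx", "cy" (pixels), "R" (3x3) and "t" (3): a world point X has camera coordinates R X + t. Camera axes: x right, y down, z forward; pixel columns grow to the right and rows downward; lengths in m; the calibration is good to about 2 mm. The wrist camera is an equidistant fisheye: a pixel r from the principal point sees the ray r / f radians off the axis. A picture is of the moment at which its call begins: read the wrist's pose just before it. camera_model takes no time and is no camera call; for the wrist camera it gives the pose at the moment of the call.
- manip.hand_in(): hands the job in; it is judged then, once.
The state is a dict: "clock": time; "joint_pos": joint angles; "joint_velocities": joint speeds; "tau": joint torques, N m; "position": TCP position; "ee_rot": TCP orientation; "ft_force": force on the tool from outside, world axes, zero at the start; "torque": the same for the moment, N m; "grip_width": opening from 0.0 (shut) to 1.0 (fully open); "grasp_force": force on a finger pad.
Only numpy, scipy, OpenCV 4.12 (cv2) and the standard library are available. Lean on these libraries where they do the work, as an engineer would, in place of code of your own. Each camera call takes 0.05 s, during which the arm holds its last target. There are 200 camera calls.

### The job

A customer wants to see the red caddy: slide the case's glass sash up until its catch holds it open by itself, take the red caddy out and set it down gently, upright, in the middle of the round wooden stand. Then bring the sash down until it is fully shut, never letting it drop or slam. Leave the pale caddy and the other things on the counter where they are.

Things in the scene. Friction and masses are not known exactly. Their poses are not given: they have to be found in the camera images.
- sash (a joint): Opening of the vertical glass sash at the case's front, m: 0 shut, grows as it is lifted straight up, hard stop at 0.225. It weighs 0.5 to 0.7 kg plus 2 N of rubbing and slides down by itself when let go, unless it rests on its catch. Resting height differs from case to case: 0.185 to 0.212
- stud (a point): Brass stud at the sash's right front edge, moves with the sash. Lifted past a sprung brass ball on the right rail, it then rests on the ball and the sash stays up. The ball is met 20 mm below the resting height. Passing it, up or down, takes some 8 to 10 N besides weight and rubbing, felt as a bump; once past it downwards the sash falls unless held
- pull (a point): Grip point of the sash's brass pull, moves with the sash: a solid block 18 mm wide (y), 34 high (z), standing 46 mm out (-x) from the sash; point 26 mm before the sash's face, half-way up the block, 35 mm above the sash's lower edge. x into the case, y left, z up. Sash 342 wide, 225 high, 10 mm thick. Raised, it leaves the case open below its lower edge
- case: Glass display case on a drawer plinth, dark wood, fixed; origin at the centre of its underside, x into the case, y left, z up. 386 mm wide (y), roof at 324 to 330 mm from x = -92 to 98 mm. Floor 90 mm up; sash plane x = -100 mm; rails 20 mm wide at y = +-183 mm, x = -100 mm, 460 mm tall. A step with fixed carvings fills it from x = 41 mm to the back
- red_caddy_mid (a point): Centre of the red lacquered round caddy, half-way up: 72 mm tall, straight-sided and 42 mm across from 8 to 50 mm above its foot, a small knob on top; about 0.1 kg. It starts standing on the case's floor near the front, left or right of the middle; the pale one is on the other side
- stand_top (a point): Centre of the top face of the round wooden stand, fixed to the counter, top flat, 100 mm across and 80 mm above the counter, before the case on the left or the right; the bowl is on the other side
- pale_caddy_mid (a point): Centre of the pale wooden caddy, same shape as the red one, in the case: to be left alone
- bead_bowl_mid (a point): Blue bowl of beads, 100 mm across, 40 mm high, loose: leave alone
- brush_mid (a point): Brush with a pale handle, 170 mm long, lying left of the case: leave alone
- wax_tin_mid (a point): Amber jar with a red lid, 64 mm across, 50 mm high, loose, right of the case: leave alone
- spool_mid (a point): Blue round plastic canister, 44 mm across, 50 mm high, loose, on the right: leave alone

How it is judged:
By the outcome, as a careful person would: the job done as asked, in the order asked, and still so for the second after the job is handed in, with the robot touching nothing.
It also fails if it takes over 72 s, if anything falls off the work surface, if the arm or the gripper's body presses on something with over 40 N, if the wrist force passes 120 N, or if a joint passes its speed limit or range.

## Working session

There is one attempt and no reset: what is moved stays moved. The work goes in short steps, Python scripts to look and compute and a tool call to move; the robot and the scene stay as the last step left them, time stands still between calls to the robot, and variables do not carry over. Pictures are saved under pics/ and viewed, at most 13 in all, crops included, and the job is handed in when it is done.

Besides the shell and the picture viewer there is one more tool, called after ">>>" by a JSON object that holds its "name" and its "arguments". play_rows: Moves the arm, as the interface text tells. Its arguments: {"type":"object","properties":{"plan":{"type":"array","items":{"type":"number"}},"squeeze":{"type":"number"}},"required":["plan"]}

```bash
mkdir -p pics; ls; python3 - <<'E'
from workcell import status, viewer, manip
import cv2
print(status.get_obs(), manip.tip_extent)
for n in ("scene","top"):
    print(n, viewer.camera_model(n)); cv2.imwrite(f"pics/{n}0.png", viewer.camera(n)[:,:,::-1])
E
```

```text
pics
{'clock': 0.0, 'joint_pos': array([ 1.32437201,  0.33288029, -0.06469417,  1.46092841,  0.02159718,
        1.34986959, -0.0885247 ]), 'joint_velocities': array([ 1.30004489e-03, -3.11824572e-05,  1.32441061e-03, -1.46642874e-03,
       -1.72508515e-03, -1.47969535e-03,  8.71391540e-04]), 'tau': array([-1.48836352e-03, -6.25450587e+01,  4.81970957e-02, -3.91607845e+01,
        1.61367684e-02,  9.84110346e-03,  6.80184758e-05]), 'position': array([ 0.13863436, -0.60904492,  0.21901682]), 'ee_rot': array([ 9.93744692e-01,  1.11673648e-01, -1.08313221e-04, -6.86675067e-04]), 'ft_force': array([-0.09119111,  0.1007032 ,  0.39653393]), 'torque': array([ 0.01401047,  0.01160463, -0.07310593]), 'grasp_force': 0.0, 'grip_width': 1.0037299774500776} 0.014
scene {'fx': 378.64593313520385, 'fy': 378.64593313520385, 'cx': 319.7127064817695, 'cy': 197.93946630884554, 'R': array([[-0.63815848,  0.76990344, -0.00156442],
       [ 0.73391741,  0.60771383, -0.30339601],
       [-0.23263491, -0.19476289, -0.95286327]]), 't': array([ 0.36897829, -0.35062476,  1.42023038])}
top {'fx': 454.1470523380304, 'fy': 454.1470523380304, 'cx': 319.599287395852, 'cy': 197.80067585070498, 'R': array([[ 0.17586505, -0.98439957,  0.00538329],
       [-0.96267859, -0.17312221, -0.20803516],
       [ 0.20572169,  0.03140374, -0.97810653]]), 't': array([-0.09793295,  0.54223476,  1.20248604])}
```

View pics/scene0.png

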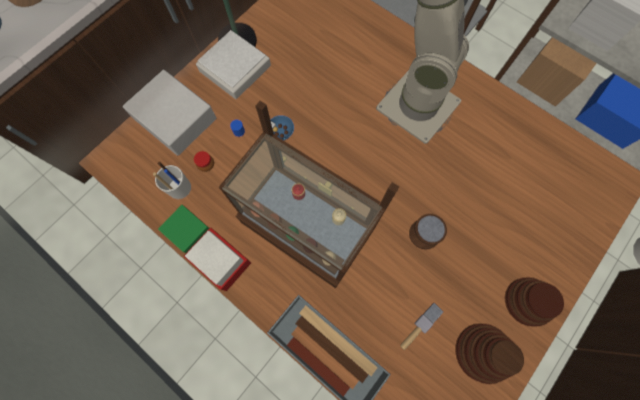

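View pics/top0.png

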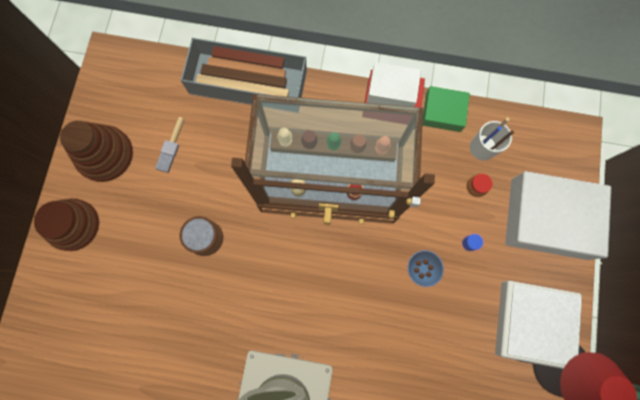

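Top view: stand at about (200,235), bowl (425,268), pull (327,213), red caddy (354,190), rail tops about (238,163) and (430,180). The scene view shows the red caddy at (298,191) and rail tops at (262,105) and (390,187).

```bash
cat > h.py <<'E'
import numpy as np, cv2
from workcell import status, viewer, manip
from scipy.spatial.transform import Rotation as Ro
def ray(m,p):
    d=np.array([(p[0]-m["cx"])/m["fx"],(p[1]-m["cy"])/m["fy"],1.]); R=np.array(m["R"])
    return -R.T@m["t"], R.T@d
def onz(m,p,z):
    o,d=ray(m,p); return o+d*(z-o[2])/d[2]
def tri(m1,p1,m2,p2):
    A=np.zeros((3,3));b=np.zeros(3);L=[]
    for m,p in((m1,p1),(m2,p2)):
        o,d=ray(m,p);d=d/np.linalg.norm(d);P=np.eye(3)-np.outer(d,d);A+=P;b+=P@o;L.append((P,o))
    x=np.linalg.solve(A,b);return x,[np.linalg.norm(P@(x-o)) for P,o in L]
E
python3 - <<'E'
from h import *
T=viewer.camera_model("top");S=viewer.camera_model("scene")
t=cv2.imread("pics/top0.png");s=cv2.imread("pics/scene0.png")
for n,pt,ps,zs in(("stand",(200,235),(431,229),.08),("red",(354,190),(298,191),.126),("pale",(298,187),(339,215),.126),("railL",(238,163),(390,187),.46),("railR",(430,180),(262,105),.46)):
    print(n,tri(T,pt,S,ps),onz(T,pt,zs),onz(S,ps,zs))
print("pull",onz(T,(327,213),.125))
cv2.imwrite("pics/c1.png",cv2.resize(t[145:275,180:445],None,fx=3,fy=3,interpolation=cv2.INTER_CUBIC))
cv2.imwrite("pics/c2.png",cv2.resize(s[90:290,215:455],None,fx=3,fy=3,interpolation=cv2.INTER_CUBIC))
E
```

```text
stand (array([0.38975013, 0.3014884 , 0.0663969 ]), [np.float64(0.002589697819750484), np.float64(0.0025896978197505016)]) [0.38960906 0.29523867 0.08      ] [0.39354526 0.30272363 0.08      ]
red (array([ 0.57424871, -0.08959776,  0.12436703]), [np.float64(0.0013743351082781336), np.float64(0.0013743351082780512)]) [ 0.57321721 -0.08829623  0.126     ] [ 0.57515699 -0.09044387  0.126     ]
pale (array([0.55454179, 0.05759065, 0.12905234]), [np.float64(0.000302365947140466), np.float64(0.00030236594714060355)]) [0.55510352 0.05812241 0.126     ] [0.55393521 0.05691113 0.126     ]
railL (array([0.50842573, 0.14968169, 0.45230617]), [np.float64(0.002806160763274502), np.float64(0.002806160763274553)]) [0.50533823 0.15050721 0.46      ] [0.51274772 0.14773645 0.46      ]
railR (array([ 0.53826463, -0.21275614,  0.45339504]), [np.float64(0.0012292118019875393), np.float64(0.001229211801987655)]) [ 0.53693405 -0.21251625  0.46      ] [ 0.54025904 -0.20803768  0.46      ]
pull [ 0.50035466 -0.028983    0.125     ]
```

View pics/c1.png

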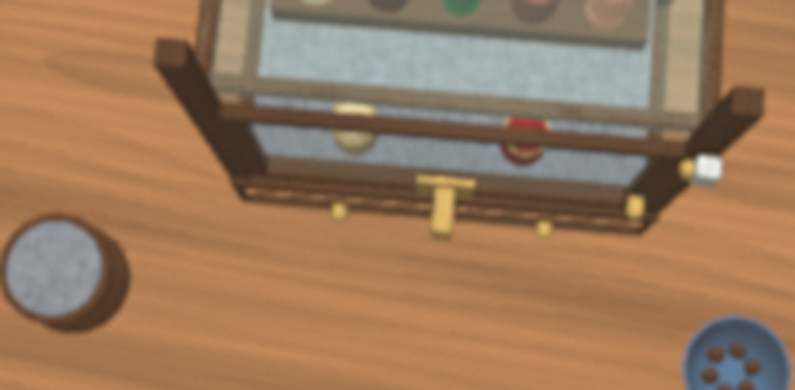

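View pics/c2.png

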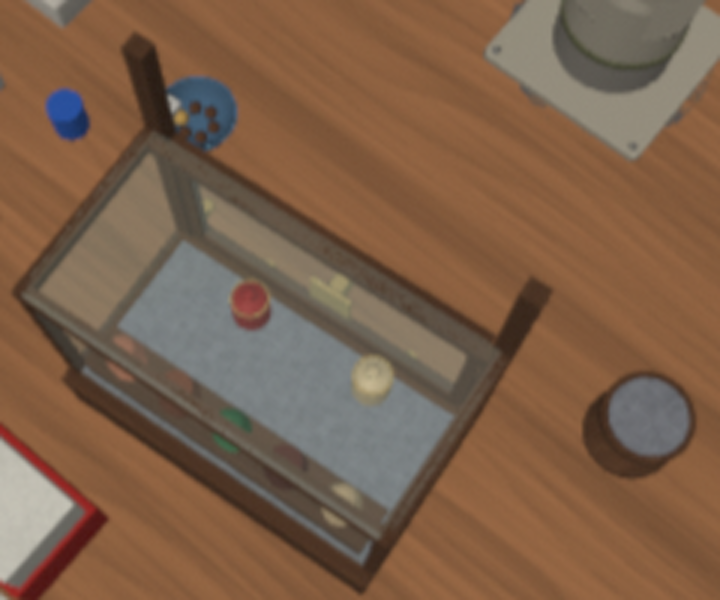

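```bash
python3 - <<'E'
from h import *
T=viewer.camera_model("top");S=viewer.camera_model("scene")
f=lambda p:(180+p[0]/3-.33,145+p[1]/3-.33); g=lambda p:(215+p[0]/3-.33,90+p[1]/3-.33)
r={}
for n,pt,ps,zs in(("stand",(53,270),(649,416),.08),("railL",(173,52),(540,291),.46),("railR",(747,102),(139,46),.46)):
    pt=f(pt);ps=g(ps);r[n]=(onz(T,pt,zs)+onz(S,ps,zs))/2
    print(n,tri(T,pt,S,ps),onz(T,pt,zs),onz(S,ps,zs))
print("red lid/knob S",onz(S,g((251,298)),.150),"base",onz(S,g((250,315)),.1))
print("pale lid S",onz(S,g((373,374)),.150))
print("pull top outer end",onz(T,f((442,233)),.142),"inner",onz(T,f((446,183)),.142), "bottom of sash z.09?")
d=r["railL"]-r["railR"];yaw=np.arctan2(-d[0],d[1]);print("yaw",np.degrees(yaw),np.linalg.norm(d))
mid=(r["railL"]+r["railR"])/2; ex=np.array([np.cos(yaw),np.sin(yaw)]);ey=np.array([-ex[1],ex[0]])
o=mid[:2]+.1*ex;print("case",o,ex)
for n,p in(("red",(.574,-.0896)),("pale",(.5545,.0576)),("stand",r["stand"][:2]),("pull",(.5004,-.029))):
    q=np.array(p)-o;print(n,q@ex,q@ey)
o=status.get_obs();print(Ro.from_quat(o["ee_rot"]).as_matrix())
E
```

```text
stand (array([0.38988296, 0.30267053, 0.07608846]), [np.float64(0.0009201437916212034), np.float64(0.0009201437916212838)]) [0.389218   0.30243892 0.08      ] [0.39176966 0.3015132  0.08      ]
railL (array([0.5063704 , 0.15369672, 0.46012464]), [np.float64(0.0016765135667651495), np.float64(0.0016765135667651872)]) [0.50703679 0.15216241 0.46      ] [0.5055689  0.15519965 0.46      ]
railR (array([ 0.54037746, -0.21097725,  0.45665547]), [np.float64(0.0006293759128082798), np.float64(0.0006293759128082763)]) [ 0.53905874 -0.20971716  0.46      ] [ 0.54177069 -0.20985086  0.46      ]
red lid/knob S [ 0.57490451 -0.08752276  0.15      ] base [ 0.57877611 -0.08924824  0.1       ]
pale lid S [0.55808541 0.05881152 0.15      ]
pull top outer end [ 0.47346682 -0.03333317  0.142     ] inner [ 0.51678542 -0.02923037  0.142     ] bottom of sash z.09?
yaw 5.361610270821762 0.3650622550785396
case [ 0.62292126 -0.01870737] [0.9956248  0.09344124]
red -0.05533151227541826 -0.06601120101615592
pale -0.0609916454693568 0.0823668731465278
stand -0.20144545167762212 0.34099867772385084
pull -0.12294695821595251 0.0012009368033085697
[[ 9.75055727e-01  2.21959939e-01 -3.39637114e-04]
 [ 2.21960193e-01 -9.75054897e-01  1.27306454e-03]
 [-4.85955035e-05 -1.31669479e-03 -9.99999132e-01]]
```

```bash
cat >> h.py <<'E'
O=np.array([.6229,-.0187,0.]);YAW=5.36
def case(p): return O+Ro.from_euler('z',YAW,degrees=True).apply(p)
def rot(pitch,yaw):
    p,w=np.radians([pitch,yaw]);ex=np.array([np.cos(w),np.sin(w),0]);ey=np.array([-ex[1],ex[0],0]);ez=np.array([0,0,1.])
    z=np.cos(p)*ex-np.sin(p)*ez
    return np.stack([np.cross(-ey,z),-ey,z],1)
def rows(wps):
    """wps: (grasp point world, pitch, yaw) -> rows relative to present pose"""
    o=status.get_obs();R0=Ro.from_quat(o["ee_rot"]).as_matrix();p0=o["position"]
    for g,pi,ya in wps:
        R=rot(pi,ya);t=np.asarray(g)+.005*R[:,2]
        print(np.round(Ro.from_matrix(R0.T@R).as_rotvec(degrees=True),1).tolist(),np.round(R0.T@(t-p0),4).tolist())
E
python3 - <<'E'
from h import *
pull=case([-.131,0,.125]);z=rot(45,YAW)[:,2]
print(pull); rows([((.38,-.38,.26),90,YAW),(pull-.11*z,45,YAW),(pull-.006*z,45,YAW)])
E
```

```text
[ 0.49247281 -0.03093714  0.125     ]
[-0.1, 0.0, 7.5] [0.2862, -0.1698, -0.0357]
[-3.0, 44.9, 7.0] [0.3997, -0.4948, 0.0205]
[-3.0, 44.9, 7.0] [0.4726, -0.4851, 0.094]
```

>>> {"name": "play_rows", "arguments": {"plan": [0,0,7.5,0.286,-0.17,-0.036,1,0,0,7.5,0.286,-0.17,-0.036,1,0,0,7.5,0.286,-0.17,-0.036,1,0,0,7.5,0.286,-0.17,-0.036,1,0,0,7.5,0.286,-0.17,-0.036,1,-3,45,7,0.4,-0.495,0.02,1,-3,45,7,0.4,-0.495,0.02,1,-3,45,7,0.4,-0.495,0.02,1,-3,45,7,0.4,-0.495,0.02,1,-3,45,7,0.4,-0.495,0.02,1,-3,45,7,0.4,-0.495,0.02,1,-3,45,7,0.4,-0.495,0.02,1,-3,45,7,0.4,-0.495,0.02,1,-3,45,7,0.4,-0.495,0.02,1,-3,45,7,0.4,-0.495,0.02,1]}}

```text
clock: 1.98
position: [0.4683, -0.0576, 0.2169]
ee_rot: [0.93, 0.047, 0.362, -0.026]
ft_force: [0.3, -0.3, 0.8]
grip_width: 1.0
grasp_force: 0.0
```

```bash
python3 - <<'E'
from h import *
o=status.get_obs();print(o["joint_pos"].round(2),o["joint_velocities"].round(2),o["position"],Ro.from_quat(o["ee_rot"]).as_matrix().round(3))
m=viewer.camera_model("wrist");print(m)
cv2.imwrite("pics/w1.png",viewer.camera("wrist")[:,:,::-1])
pull=case([-.131,0,.125]);z=rot(45,YAW)[:,2]
rows([(pull-.11*z,45,YAW),(pull-.006*z,45,YAW)])
E
```

```text
[ 0.7  -0.5  -0.39  2.42 -0.83  0.63 -0.64] [ 0.   -0.   -0.   -0.    0.   -0.   -0.01] [ 0.4683196  -0.05760026  0.21694948] [[ 0.733  0.107  0.672]
 [ 0.069 -0.994  0.083]
 [ 0.677 -0.014 -0.736]]
{'fx': 309.70691628693146, 'fy': 309.70691628693146, 'cx': 319.12289398792785, 'cy': 201.07742922099945, 'R': array([[ 0.10737539, -0.99412336, -0.01375734],
       [-0.89571007, -0.090722  , -0.43528496],
       [ 0.43147886,  0.05906148, -0.90018761]]), 't': array([-0.10395412,  0.53391536,  0.16652016])}
[-1.1, 2.4, -0.0] [-0.0471, -0.0248, -0.0188]
[-1.1, 2.4, -0.0] [-0.0428, -0.0227, 0.0851]
```

View pics/w1.png

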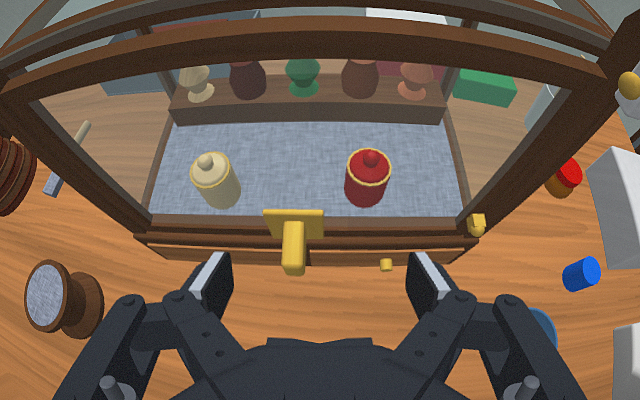

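The wrist view shows the pull at (292,245), the red caddy at (368,178), and the stand at the left. The arm stopped at its j2 and j4 limits, so I'll fit its kinematics to choose a feasible pitch.

```bash
cat > k.py <<'E'
from h import *
from scipy.optimize import least_squares
import itertools
D=[([1.32437201,.33288029,-.06469417,1.46092841,.02159718,1.34986959,-.0885247],[.13863436,-.60904492,.21901682],[9.93744692e-01,1.11673648e-01,-1.08313221e-04,-6.86675067e-04])]
o=status.get_obs();D.append((o["joint_pos"],o["position"],o["ee_rot"]))
def Rs(q,s,c):
    out=[];R=Ro.identity()
    for i in range(7):
        ax='z' if i%2==0 else 'y'
        R=R*Ro.from_euler(ax,(s[i]*q[i] if i%2==0 else q[i])+(c if i==6 else 0));out.append(R)
    return out
def cols(q,s,c):
    R=Rs(q,s,c);x=[1,0,0];z=[0,0,1]
    return np.stack([z,R[2].apply(z),R[2].apply(x),R[4].apply(z),R[4].apply(x),R[6].apply(z),R[5].apply(x)],1)
if __name__=="__main__":
    best=[]
    for s in itertools.product((1,-1),repeat=4):
        S=[s[0],1,s[1],1,s[2],1,s[3]]
        for c in np.arange(4)*np.pi/2:
            e=[(Rs(q,S,c)[6].inv()*Ro.from_quat(r)).magnitude() for q,p,r in D]
            best.append((max(e),S,c,e))
    best.sort(key=lambda b:b[0]);print(best[:3])
    _,S,c,_=best[0]
    A=np.vstack([cols(q,S,c) for q,p,r in D]);b=np.hstack([p for q,p,r in D])
    for keep in([0,1,3,5],[0,1,2,3,5],[0,1,2,3,4,5]):
        x,res,rk,_=np.linalg.lstsq(A[:,keep],b,rcond=None);print(keep,x.round(4),np.abs(A[:,keep]@x-b).max())
E
python3 k.py
```

```text
[(4.252855117478073e-09, [-1, 1, -1, 1, -1, 1, -1], np.float64(1.5707963267948966), [4.252855117478073e-09, 5.62807666396342e-16]), (0.44763679279044505, [1, 1, 1, 1, 1, 1, 1], np.float64(4.71238898038469), [0.44763679279044505, 0.21632228725991062]), (0.6230915825196017, [1, 1, -1, 1, 1, 1, 1], np.float64(4.71238898038469), [0.32795694844903545, 0.6230915825196017])]
[0, 1, 3, 5] [0.2496 0.3887 0.5061 0.2744] 0.0439473150564616
[0, 1, 2, 3, 5] [0.2314 0.3734 0.0335 0.4818 0.2477] 0.045265593062137316
[0, 1, 2, 3, 4, 5] [-1.4005  2.5392 -0.2619 -0.3918 -1.9408  2.8451] 1.2212453270876722e-15
```

```bash
python3 - <<'E'
from k import *
S=[-1,1,-1,1,-1,1,-1];c=np.pi/2
A=np.vstack([cols(q,S,c) for q,p,r in D]);b=np.hstack([p for q,p,r in D])
e=(A[:,2]-A[:,4])[:,None]
for n,M in(("wrist",A[:,[0,1,3,5,6]]),("wrist+elb",np.hstack([A[:,[0,1,3,5,6]],e])),("elb",np.hstack([A[:,[0,1,3,5]],e]))):
    x=np.linalg.lstsq(M,b,rcond=None)[0];print(n,x.round(4),np.abs(M@x-b).max(),np.linalg.cond(M))
E
```

```text
wrist [ 0.237   0.405   0.4661  0.2987 -0.0371] 0.04463847832671278 9.201966723904894
wrist+elb [ 91.1756  -6.4998   3.7368  28.9275 -97.757  -84.5924] 3.574918139293004e-14 10121.556255577714
elb [0.2026 0.4076 0.4649 0.2878 0.032 ] 0.044653936502482144 11.652819110374702
```

```bash
python3 - <<'E'
from h import *
for p in(60,65):
    pull=case([-.131,0,.125]);z=rot(p,YAW)[:,2]
    rows([(pull-.08*z,p,YAW),(pull-.006*z,p,YAW)])
o=status.get_obs();print(o["joint_pos"].tolist(),o["position"].tolist(),o["ee_rot"].tolist())
E
```

```text
[-1.1, -12.6, 0.1] [-0.0264, -0.0241, 0.0129]
[-1.1, -12.6, 0.1] [-0.0425, -0.0227, 0.0852]
[-1.1, -17.6, 0.2] [-0.0201, -0.0241, 0.0146]
[-1.1, -17.6, 0.2] [-0.0424, -0.0227, 0.0852]
[0.6980407308330485, -0.4990123868820666, -0.3945511858647694, 2.4159456745724683, -0.8338211442465596, 0.6311236981647914, -0.6368782595135979] [0.46835380407351285, -0.05766992684207271, 0.2169801089944424] [0.9304919811692282, 0.04731227708530306, 0.36230210450171996, -0.026142044495276316]
```

>>> {"name": "play_rows", "arguments": {"plan": [-1.1,-12.6,0,-0.026,-0.024,0.013,1,-1.1,-12.6,0,-0.026,-0.024,0.013,1,-1.1,-12.6,0,-0.026,-0.024,0.013,1]}}

```text
clock: 2.4
position: [0.4561, -0.0342, 0.1905]
ee_rot: [0.965, 0.047, 0.259, -0.012]
ft_force: [0.3, -0.4, -0.4]
grip_width: 0.997
grasp_force: 0.0
```

```bash
python3 - <<'E'
from h import *
o=status.get_obs();print(o["clock"],o["joint_pos"].tolist(),o["position"].tolist(),o["ee_rot"].tolist())
for p in(60,):
    pull=case([-.131,0,.125]);z=rot(p,YAW)[:,2]
    rows([(pull-.08*z,p,YAW),(pull-.006*z,p,YAW)])
E
```

```text
2.4 [0.8380743749785341, -0.446681243147885, -0.63383516841449, 2.308682272266339, -0.5953322032679026, 0.75936717367153, -0.9406011060267778] [0.4560508316210457, -0.03417735661198508, 0.1905299756016625] [0.964745302532707, 0.04694537210251625, 0.2586918766637452, -0.01188049777666775]
[-0.0, -0.0, 0.2] [-0.0011, 0.0002, 0.0]
[-0.0, -0.0, 0.2] [-0.0011, 0.0002, 0.074]
```

```bash
cat > fit.py <<'E'
from k import *
S=[-1,1,-1,1,-1,1,-1];c=np.pi/2
D=[D[0],([0.6980407308330485,-0.4990123868820666,-0.3945511858647694,2.4159456745724683,-0.8338211442465596,0.6311236981647914,-0.6368782595135979],[0.46835380407351285,-0.05766992684207271,0.2169801089944424],0),
([0.8380743749785341,-0.446681243147885,-0.63383516841449,2.308682272266339,-0.5953322032679026,0.75936717367153,-0.9406011060267778],[0.4560508316210457,-0.03417735661198508,0.1905299756016625],0)]
def cols2(q):
    R=Rs(q,S,c);x,y,z=np.eye(3)
    return np.stack([z,R[2].apply(z),R[4].apply(z),R[6].apply(z),R[2].apply(x)-R[4].apply(x),R[0].apply(y),R[3].apply(y),R[5].apply(x),R[5].apply(y)],1)
E
python3 - <<'E'
from fit import *
A=np.vstack([cols2(q) for q,p,r in D]);b=np.hstack([p for q,p,r in D])
for k in([0,1,2,3,4],[0,1,2,3,5],[0,1,2,3,4,5,6],[0,1,2,3,4,7],[0,1,2,3,4,6],[0,1,2,3,4,5,6,7]):
    M=A[:,k];x=np.linalg.lstsq(M,b,rcond=None)[0];print(k,x.round(4),np.abs(M@x-b).max().round(4),np.linalg.cond(M).round(0))
E
```

```text
[0, 1, 2, 3, 4] [0.2043 0.3959 0.473  0.2705 0.026 ] 0.044 13.0
[0, 1, 2, 3, 5] [ 0.2755  0.4382  0.4948  0.3583 -0.0458] 0.0032 10.0
[0, 1, 2, 3, 4, 5, 6] [ 2.583e-01  4.486e-01  4.904e-01  3.544e-01 -3.000e-04 -2.170e-02
 -2.400e-02] 0.0 26.0
[0, 1, 2, 3, 4, 7] [ 0.3839  0.3968  0.4668  0.3454 -0.1405 -0.2021] 0.0442 86.0
[0, 1, 2, 3, 4, 6] [ 0.2512  0.4554  0.493   0.3495 -0.0058 -0.0457] 0.0025 13.0
[0, 1, 2, 3, 4, 5, 6, 7] [ 2.579e-01  4.486e-01  4.904e-01  3.542e-01  1.000e-04 -2.170e-02
 -2.400e-02  5.000e-04] 0.0 90.0
```

```bash
cat >> fit.py <<'E'
X=np.array([.2583,.4486,.4904,.3544,0,-.0217,-.024,0,0])
lo=np.array([-2.6,-.5,-1.47,.16,-1.27,.06,-2.6]);hi=np.array([2.6,2.12,1.34,2.42,4.41,2.06,2.6])
def ik(g,pitch,yaw,q0):
    R=rot(pitch,yaw);t=np.asarray(g)+.005*R[:,2];RR=Ro.from_matrix(R)
    f=lambda q:np.r_[(cols2(q)@X-t)*5,(Rs(q,S,c)[6].inv()*RR).as_rotvec(),1e-4*(q-q0)]
    r=least_squares(f,np.clip(q0,lo+.03,hi-.03),bounds=(lo+.02,hi-.02));return r.x,np.abs(r.fun[:6]).max()
E
python3 - <<'E'
from fit import *
q00=np.array(D[2][0])
for p in(30,45,55,60,65,70,75):
    q=q00;l=[]
    for z in np.arange(.125,.36,.03):
        q,e=ik(case([-.137,0,z]),p,YAW,q);l.append(round(e,3))
    q1,e1=ik(case([-.055,-.066,.12]),p,YAW,q00);q2,e2=ik([.39,.302,.115],p,38,q00);q3,e3=ik(case([-.2,-.066,.14]),p,YAW,q00)
    print(p,l,"red",round(e1,3),round(e3,3),"stand",round(e2,3), q.round(2))
E
```

```text
30 [np.float64(0.306), np.float64(0.276), np.float64(0.244), np.float64(0.204), np.float64(0.158), np.float64(0.113), np.float64(0.14), np.float64(0.169)] red 0.173 0.235 stand 0.318 [ 0.63 -0.48 -0.21  2.35 -1.18  0.74 -0.26]
45 [np.float64(0.114), np.float64(0.085), np.float64(0.057), np.float64(0.029), np.float64(0.019), np.float64(0.038), np.float64(0.052), np.float64(0.065)] red 0.0 0.125 stand 0.125 [ 0.36 -0.48 -0.18  2.17 -0.42  0.78 -1.1 ]
55 [np.float64(0.0), np.float64(0.0), np.float64(0.0), np.float64(0.0), np.float64(0.0), np.float64(0.0), np.float64(0.0), np.float64(0.0)] red 0.0 0.033 stand 0.0 [ 0.67 -0.48 -0.45  2.09 -0.47  0.93 -1.09]
60 [np.float64(0.0), np.float64(0.0), np.float64(0.0), np.float64(0.0), np.float64(0.0), np.float64(0.0), np.float64(0.0), np.float64(0.0)] red 0.0 0.0 stand 0.0 [ 0.88 -0.45 -0.6   2.01 -0.5   1.04 -1.07]
65 [np.float64(0.0), np.float64(0.0), np.float64(0.0), np.float64(0.0), np.float64(0.0), np.float64(0.0), np.float64(0.0), np.float64(0.0)] red 0.0 0.0 stand 0.0 [ 0.89 -0.39 -0.65  1.94 -0.41  1.11 -1.14]
70 [np.float64(0.0), np.float64(0.0), np.float64(0.0), np.float64(0.0), np.float64(0.0), np.float64(0.0), np.float64(0.0), np.float64(0.0)] red 0.0 0.0 stand 0.0 [ 0.85 -0.31 -0.66  1.87 -0.3   1.18 -1.23]
75 [np.float64(0.0), np.float64(0.0), np.float64(0.0), np.float64(0.0), np.float64(0.0), np.float64(0.0), np.float64(0.0), np.float64(0.0)] red 0.0 0.0 stand 0.0 [ 0.77 -0.22 -0.65  1.8  -0.19  1.26 -1.33]
```

>>> {"name": "play_rows", "arguments": {"plan": [0,0,0,-0.001,0,0.04,1,0,0,0,-0.001,0,0.076,1,0,0,0,-0.001,0,0.076,1,0,0,0,-0.001,0,0.076,0,0,0,0,-0.001,0,0.076,0,0,0,0,-0.001,0,0.076,0,0,0,0,-0.001,0,0.076,0,0,0,0,-0.001,0,0.076,0,0,0,0,-0.001,0,0.076,0], "squeeze": 80}}

```text
clock: 3.52
position: [0.4929, -0.0319, 0.125]
ee_rot: [0.965, 0.046, 0.259, -0.011]
ft_force: [-12.2, -7.7, 14.8]
grip_width: 0.178
grasp_force: 78.0
```

```bash
python3 - <<'E'
from h import *
rows([(status.get_obs()["position"]-.005*rot(60,YAW)[:,2]+[0,0,h],60,YAW) for h in(0,.1,.165,.2,.225)])
cv2.imwrite("pics/w2.png",viewer.camera("wrist")[:,:,::-1])
E
```

```text
[0.1, -0.1, 0.2] [0.0, 0.0, 0.0]
[0.1, -0.1, 0.2] [0.0501, 0.0003, -0.0865]
[0.1, -0.1, 0.2] [0.0827, 0.0005, -0.1428]
[0.1, -0.1, 0.2] [0.1002, 0.0007, -0.1731]
[0.1, -0.1, 0.2] [0.1127, 0.0007, -0.1947]
```

View pics/w2.png

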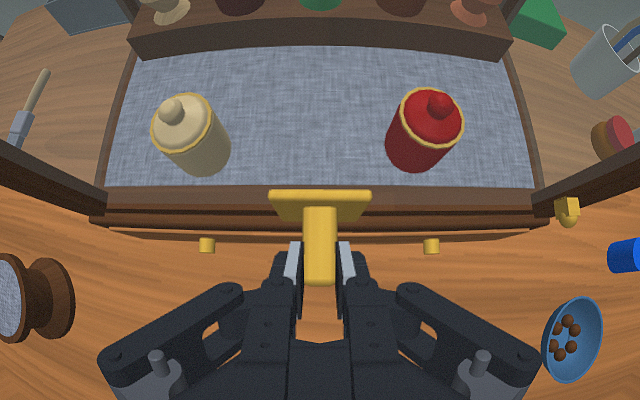

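The pull (about (320,240)) sits squarely between the pads, with the sash shut. Next: lift.

>>> {"name": "play_rows", "arguments": {"plan": [0,0,0,0.01,0,-0.0173,0,0,0,0,0.02,0,-0.0346,0,0,0,0,0.03,0,-0.0519,0,0,0,0,0.04,0,-0.0692,0,0,0,0,0.05,0,-0.0866,0,0,0,0,0.06,0,-0.1039,0,0,0,0,0.07,0,-0.1212,0,0,0,0,0.08,0,-0.1385,0,0,0,0,0.083,0,-0.1437,0,0,0,0,0.086,0,-0.1489,0,0,0,0,0.089,0,-0.1541,0,0,0,0,0.092,0,-0.1593,0,0,0,0,0.095,0,-0.1644,0,0,0,0,0.098,0,-0.1696,0,0,0,0,0.101,0,-0.1748,0,0,0,0,0.104,0,-0.18,0,0,0,0,0.107,0,-0.1852,0,0,0,0,0.109,0,-0.1887,0,0,0,0,0.109,0,-0.1887,0,0,0,0,0.109,0,-0.1887,0], "squeeze": 90}}

```text
clock: 6.08
position: [0.4927, -0.0318, 0.342]
ee_rot: [0.965, 0.046, 0.259, -0.011]
ft_force: [4.6, -8.8, -2.8]
grip_width: 0.169
grasp_force: 92.8
```

```bash
python3 - <<'E'
from h import *
o=status.get_obs();print(o["position"],o["ft_force"],o["joint_pos"].round(2),o["grip_width"])
g=o["position"]-.005*rot(60,YAW)[:,2]
rows([(g+[0,0,h],60,YAW) for h in(0,-.02,.02)])
cv2.imwrite("pics/w3.png",viewer.camera("wrist")[:,:,::-1]);cv2.imwrite("pics/t3.png",viewer.camera("top")[:,:,::-1])
E
```

```text
[ 0.49265037 -0.03184353  0.34201872] [ 4.60013149 -8.80395176 -2.75303718] [ 0.89 -0.45 -0.61  1.99 -0.49  1.06 -1.07] 0.1690923647913867
[0.1, -0.0, 0.2] [0.0, 0.0, 0.0]
[0.1, -0.0, 0.2] [-0.01, -0.0001, 0.0173]
[0.1, -0.0, 0.2] [0.01, 0.0001, -0.0173]
```

View pics/w3.png

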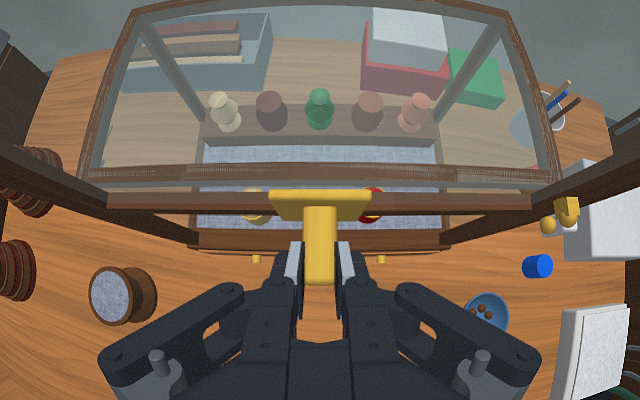

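>>> {"name": "play_rows", "arguments": {"plan": [0,0,0,-0.001,0,0.0017,0,0,0,0,-0.002,0,0.0035,0,0,0,0,-0.003,0,0.0052,0,0,0,0,-0.003,0,0.0052,0]}}

```text
clock: 6.68
position: [0.4926, -0.0318, 0.3357]
ee_rot: [0.965, 0.046, 0.259, -0.011]
ft_force: [6.9, -9.7, -5.6]
grip_width: 0.173
grasp_force: 92.5
```

>>> {"name": "play_rows", "arguments": {"plan": [0,0,0,-0.001,0,0.0017,0,0,0,0,-0.002,0,0.0035,0,0,0,0,-0.002,0,0.0035,0]}}

```text
clock: 7.05
position: [0.4926, -0.0319, 0.3317]
ee_rot: [0.965, 0.046, 0.259, -0.011]
ft_force: [7.1, -9.5, -5.3]
grip_width: 0.171
grasp_force: 92.5
```

>>> {"name": "play_rows", "arguments": {"plan": [0,0,0,-0.001,0,0.0017,0,0,0,0,-0.002,0,0.0035,0,0,0,0,-0.002,0,0.0035,0]}}

```text
clock: 7.42
position: [0.4926, -0.0319, 0.3276]
ee_rot: [0.965, 0.046, 0.259, -0.011]
ft_force: [6.9, -9.8, -4.8]
grip_width: 0.174
grasp_force: 92.5
```

>>> {"name": "play_rows", "arguments": {"plan": [0,0,0,-0.001,0,0.0017,0,0,0,0,-0.002,0,0.0035,0,0,0,0,-0.002,0,0.0035,0]}}

```text
clock: 7.8
position: [0.4926, -0.0319, 0.3236]
ee_rot: [0.965, 0.046, 0.259, -0.011]
ft_force: [6.7, -8.8, -6.4]
grip_width: 0.172
grasp_force: 92.5
```

>>> {"name": "play_rows", "arguments": {"plan": [0,0,0,-0.001,0,0.0017,0,0,0,0,-0.0015,0,0.0026,0,0,0,0,-0.0015,0,0.0026,0]}}

```text
clock: 8.18
position: [0.4926, -0.0318, 0.3207]
ee_rot: [0.965, 0.046, 0.259, -0.011]
ft_force: [5.7, -9.2, -4.8]
grip_width: 0.173
grasp_force: 92.6
```

>>> {"name": "play_rows", "arguments": {"plan": [0,0,0,-0.001,0,0.0017,0,0,0,0,-0.0015,0,0.0026,0,0,0,0,-0.0015,0,0.0026,0]}}

```text
clock: 8.55
position: [0.4927, -0.0319, 0.3181]
ee_rot: [0.965, 0.046, 0.259, -0.011]
ft_force: [3.0, -9.2, -2.1]
grip_width: 0.173
grasp_force: 93.1
```

>>> {"name": "play_rows", "arguments": {"plan": [0,0,0,-0.0005,0,0.0009,0,0,0,0,-0.0007,0,0.0013,0,0,0,0,-0.0007,0,0.0013,0]}}

```text
clock: 8.93
position: [0.4927, -0.0319, 0.3175]
ee_rot: [0.965, 0.046, 0.259, -0.01]
ft_force: [-4.9, -7.3, 5.1]
grip_width: 0.175
grasp_force: 94.4
```

>>> {"name": "play_rows", "arguments": {"plan": [0,0,0,0.0002,0,-0.0004,0,0,0,0,0.0002,0,-0.0004,0.4,0,0,0,0.0002,0,-0.0004,0.6,0,0,0,0.0002,0,-0.0004,0.6,0,0,0,0.0002,0,-0.0004,0.6,0,0,0,0,0,-0.03,0.7,0,0,0,0,0,-0.07,0.7,0,0,0,0,0,-0.07,0.7]}}

```text
clock: 9.93
position: [0.4583, -0.0327, 0.3792]
ee_rot: [0.964, 0.048, 0.26, -0.012]
ft_force: [-0.1, 0.9, -0.2]
grip_width: 0.699
grasp_force: 0.0
```

```bash
cat > wr.py <<'E'
from h import *
def wproj(m,X):
    c=np.array(m["R"])@X+m["t"];r=np.hypot(c[0],c[1]);k=m["fx"]*np.arctan2(r,c[2])/r
    return m["cx"]+k*c[0],m["cy"]+k*c[1]
def wray(m,p):
    u=(np.array(p)-[m["cx"],m["cy"]])/m["fx"];a=np.hypot(*u);d=np.r_[u*np.sin(a)/a,np.cos(a)]
    R=np.array(m["R"]);return -R.T@m["t"],R.T@d
def wonz(m,p,z):
    o,d=wray(m,p);return o+d*(z-o[2])/d[2]
E
python3 - <<'E'
from wr import *
from fit import *
m=viewer.camera_model("wrist");cv2.imwrite("pics/w4.png",viewer.camera("wrist")[:,:,::-1])
# caddy offsets from earlier wrist picture w1/w2 need their poses; refine here
w1={'fx':309.70691628693146,'fy':309.70691628693146,'cx':319.12289398792785,'cy':201.07742922099945,'R':np.array([[ 0.10737539,-0.99412336,-0.01375734],[-0.89571007,-0.090722,-0.43528496],[0.43147886,0.05906148,-0.90018761]]),'t':np.array([-0.10395412,0.53391536,0.16652016])}
im=cv2.imread("pics/w1.png");hsv=cv2.cvtColor(im,cv2.COLOR_BGR2HSV)
k=((hsv[...,0]<8)|(hsv[...,0]>172))&(hsv[...,1]>150)&(hsv[...,2]>60);k[:, :330]=0;k[:,410:]=0;k[:140]=0;k[220:]=0
ys,xs=np.where(k);print("red mask",xs.min(),xs.max(),ys.min(),ys.max(),k.sum())
print("knob@.159",wonz(w1,(371,158),.159),"mask centre@.126",wonz(w1,((xs.min()+xs.max())/2,(ys.min()+ys.max())/2),.126))
for X in(.126,.162,.09):print(wproj(w1,case([-.0553,-.066,X])))
w0=wproj(w1,case([-.105,0,.142]));print("pull top root",w0)
print("TCP",status.get_obs()["position"],"w4 cam",m["R"].tolist(),m["t"].tolist())
q00=status.get_obs()["joint_pos"]
for p in(40,45,50,55):
    q=q00;l=[]
    for x in(-.055,-.08,-.1,-.12,-.14,-.16,-.2):
        q,e=ik(case([x,-.066,.125]),p,YAW,q);l.append(round(float(e),3))
    print(p,l,[round(float(ik(case([-.2+.0,-.066,.2]),p,YAW,q00)[1]),3)])
E
```

```text
red mask 344 389 149 206 1080
knob@.159 [ 0.56959677 -0.09041471  0.159     ] mask centre@.126 [ 0.56918457 -0.09041889  0.126     ]
(np.float64(365.8010237009834), np.float64(173.12305950959586))
(np.float64(370.58643664786706), np.float64(151.79267757655478))
(np.float64(361.80436743115354), np.float64(190.49674233277264))
pull top root (np.float64(293.16859945032377), np.float64(213.3885988976972))
TCP [ 0.45827432 -0.03230324  0.37762984] w4 cam [[0.09920911990121302, -0.995064341334821, 0.002123000783641184], [-0.9680284501307385, -0.09700714457373293, -0.23132343945033587], [0.2303876521559024, 0.020894269682174806, -0.9728745855599998]] [-0.0782237469549288, 0.5531940997677979, 0.4337446944508847]
40 [0.049, 0.076, 0.09, 0.123, 0.163, 0.198, 0.17] [0.109]
45 [0.0, 0.005, 0.021, 0.043, 0.067, 0.091, 0.135] [0.072]
50 [0.0, 0.0, 0.0, 0.0, 0.01, 0.04, 0.089] [0.03]
55 [0.0, 0.0, 0.0, 0.0, 0.0, 0.0, 0.045] [0.0]
```

View pics/w4.png

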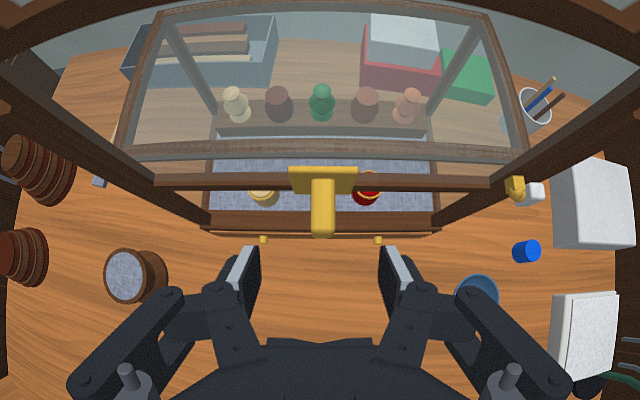

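```bash
cat >> h.py <<'E'
_rot=rot;FL=0
def rot(pitch,yaw):
    return _rot(pitch,yaw)@np.diag([-1.,-1,1]) if FL else _rot(pitch,yaw)
E
python3 - <<'E'
import h;h.FL=1
from fit import *
q=status.get_obs()["joint_pos"];print(q.round(2));q=q.copy();q[6]+=np.pi
R=[(case([-.18,-.066,.28]),55,YAW),(case([-.16,-.066,.2]),55,YAW),(case([-.15,-.0665,.125]),55,YAW),(case([-.057,-.0665,.125]),55,YAW),(case([-.16,-.0665,.15]),55,YAW),((.43,.02,.22),55,15),((.40,.2,.2),55,30),((.39,.302,.115),55,38),((.39,.302,.115),55,45)]
for w in R:
    q,e=ik(*w,q);print(w[0].round(3) if hasattr(w[0],'round') else w[0],w[2],round(float(e),4),q.round(2))
rows(R[:4])
E
```

```text
[ 0.72 -0.5  -0.44  1.97 -0.43  1.15 -1.11]
[ 0.45  -0.101  0.28 ] 5.36 0.0 [ 0.69 -0.47 -0.29  2.22 -0.53  0.88  2.3 ]
[ 0.47  -0.099  0.2  ] 5.36 0.0 [ 0.65 -0.35 -0.32  2.32 -0.57  0.66  2.35]
[ 0.48  -0.099  0.125] 5.36 0.0 [ 0.6  -0.21 -0.32  2.4  -0.66  0.44  2.46]
[ 0.572 -0.09   0.125] 5.36 0.0 [ 0.53  0.01 -0.36  2.21 -0.43  0.36  2.2 ]
[ 0.47 -0.1   0.15] 5.36 0.0 [ 0.5  -0.28 -0.22  2.39 -0.57  0.51  2.37]
(0.43, 0.02, 0.22) 15 0.0402 [ 0.26 -0.48 -0.21  2.35 -0.42  0.76  2.12]
(0.4, 0.2, 0.2) 30 0.0113 [-0.31 -0.48 -0.22  2.4  -0.17  0.62  1.67]
(0.39, 0.302, 0.115) 38 0.0 [ 0.42 -0.35 -1.08  2.4  -0.8   0.38  2.18]
(0.39, 0.302, 0.115) 45 0.0 [ 0.34 -0.28 -0.95  2.4  -0.84  0.41  2.4 ]
[-7.7, -0.2, -179.5] [-0.0617, 0.0676, 0.0819]
[-7.7, -0.2, -179.5] [-0.0845, 0.0677, 0.1612]
[-7.7, -0.2, -179.5] [-0.1134, 0.0681, 0.2311]
[-7.7, -0.2, -179.5] [-0.0329, 0.0687, 0.2777]
```

>>> {"name": "play_rows", "arguments": {"plan": [0,0,-10,-0.02,0.02,0.0,1,0,0,-20,-0.04,0.04,0.03,1,0,0,-30,-0.07,0.068,0.06,1,0,0,-40,-0.07,0.068,0.1,1,0,0,-50,-0.07,0.068,0.105,1,0,0,-60,-0.07,0.068,0.105,1,0,0,-70,-0.07,0.068,0.105,1,0,0,-80,-0.07,0.068,0.105,1,0,0,-90,-0.07,0.068,0.105,1,0,0,-100,-0.07,0.068,0.105,1,0,0,-110,-0.07,0.068,0.105,1,0,0,-120,-0.07,0.068,0.105,1,0,0,-130,-0.07,0.068,0.105,1,0,0,-140,-0.07,0.068,0.105,1,0,0,-150,-0.07,0.068,0.105,1,0,0,-160,-0.07,0.068,0.105,1,0,0,-170,-0.07,0.068,0.105,1,-7.7,0,-179.5,-0.07,0.068,0.105,1,-7.7,0,-179.5,-0.07,0.068,0.105,1,-7.7,0,-179.5,-0.07,0.068,0.105,1]}}

```text
clock: 12.48
position: [0.4564, -0.1019, 0.2512]
ee_rot: [-0.042, 0.953, 0.015, 0.299]
ft_force: [0.1, 0.6, 0.5]
grip_width: 1.004
grasp_force: 0.0
```

```bash
python3 - <<'E'
import h;h.FL=1
from wr import *
o=status.get_obs();print(o["joint_pos"].round(2),o["position"])
m=viewer.camera_model("wrist");im=viewer.camera("wrist")[:,:,::-1].copy();cv2.imwrite("pics/w5.png",im)
t=viewer.camera("top")[:,:,::-1]
for z in(.09,.126,.162):print(wproj(m,case([-.057,-.0665,z])))
rows([(case([-.16,-.066,.16]),55,YAW),(case([-.15,-.0665,.125]),55,YAW),(case([-.057,-.0665,.125]),55,YAW)])
cv2.imwrite("pics/w5c.png",np.vstack([im[:,:],cv2.resize(t[140:280,180:500],(640,280))])[:, :].copy()[:600*1] if 0 else np.vstack([cv2.resize(im,(480,300)),cv2.resize(t[140:280,190:460],(480,249))]))
E
```

```text
[-0.02 -0.5   0.22  2.28 -0.09  0.77  1.91] [ 0.4563951  -0.10190187  0.25115378]
(np.float64(319.25204432839547), np.float64(177.44760133732848))
(np.float64(319.3742621528816), np.float64(201.56038480541363))
(np.float64(319.51244933444343), np.float64(229.0662657122235))
[0.1, -0.1, -0.3] [0.0416, 0.0008, 0.0876]
[0.1, -0.1, -0.3] [0.0534, 0.0002, 0.1221]
[0.1, -0.1, -0.3] [-0.0228, 0.0005, 0.1753]
```

View pics/w5c.png

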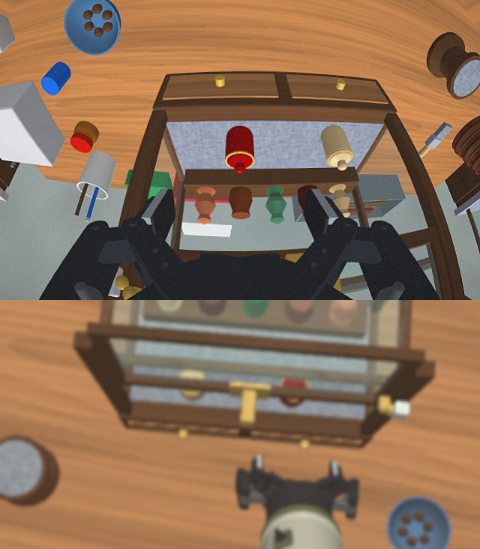

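The red caddy sits at column 240 of 480, dead centre as predicted, and the way in is clear.

>>> {"name": "play_rows", "arguments": {"plan": [0,0,0,0.021,0,0.044,1,0,0,0,0.042,0,0.088,1,0,0,0,0.053,0,0.122,1,0,0,0,0.053,0,0.122,1,0,0,0,0.034,0,0.135,1,0,0,0,0.015,0,0.149,1,0,0,0,-0.004,0,0.162,1,0,0,0,-0.0228,0,0.1753,1,0,0,0,-0.0228,0,0.1753,1]}}

```text
clock: 13.7
position: [0.5763, -0.0902, 0.1226]
ee_rot: [-0.044, 0.953, 0.015, 0.3]
ft_force: [-1.0, -0.5, 1.0]
grip_width: 1.002
grasp_force: 0.0
```

>>> {"name": "play_rows", "arguments": {"plan": [0,0,0,0,0,0,0.6,0,0,0,0,0,0,0,0,0,0,0,0,0,0,0,0,0,0,0,0,0,0,0,0,0,0,0,0,0,0,0,0,0,0,0], "squeeze": 30}}

```text
clock: 14.45
position: [0.5755, -0.0904, 0.1212]
ee_rot: [-0.044, 0.953, 0.015, 0.3]
ft_force: [-3.6, -0.1, 6.2]
grip_width: 0.46
grasp_force: 29.7
```

```bash
python3 - <<'E'
import h;h.FL=1
from fit import *
o=status.get_obs();q=o["joint_pos"];print(q.round(2),o["position"],o["grip_width"],o["grasp_force"])
g=o["position"]-.005*rot(55,YAW)[:,2]
L=[(g+[0,0,.015],55,YAW),(case([-.16,-.0665,.145]),55,YAW),(case([-.16,-.0665,.19]),57,YAW),((.39,.02,.19),60,15),((.42,.1,.18),60,23),((.41,.2,.17),57,30),((.39,.302,.14),55,38)]
for w in L:
    q,e=ik(*w,q);print(np.round(w[0],3),w[1:],round(float(e),4),q.round(2))
rows(L)
cv2.imwrite("pics/w6.png",viewer.camera("wrist")[:,:,::-1])
E
```

```text
[ 0.07 -0.02  0.1   2.23 -0.43  0.36  2.19] [ 0.5754817  -0.09044316  0.12124038] 0.459928078873924 29.740776931867003
[ 0.573 -0.091  0.14 ] (55, 5.36) 0.0 [ 0.08 -0.04  0.08  2.22 -0.38  0.4   2.14]
[ 0.47  -0.1    0.145] (55, 5.36) 0.0 [ 0.44 -0.27 -0.16  2.4  -0.55  0.49  2.36]
[ 0.47 -0.1   0.19] (57, 5.36) 0.0 [ 0.5  -0.32 -0.21  2.31 -0.45  0.65  2.24]
[0.39 0.02 0.19] (60, 15) 0.0635 [ 0.24 -0.48 -0.21  2.37 -0.36  0.83  2.06]
[0.42 0.1  0.18] (60, 23) 0.0 [ 0.16 -0.45 -0.35  2.39 -0.4   0.7   2.01]
[0.41 0.2  0.17] (57, 30) 0.0 [ 0.07 -0.43 -0.52  2.4  -0.44  0.58  1.93]
[0.39  0.302 0.14 ] (55, 38) 0.0 [ 0.04 -0.31 -0.74  2.38 -0.42  0.4   1.83]
[0.0, -0.0, -0.1] [-0.0086, 0.0, -0.0123]
[0.0, -0.0, -0.1] [0.0733, 0.0004, -0.0753]
[0.1, 2.0, -0.1] [0.0477, 0.0005, -0.1122]
[-5.1, 5.0, -8.2] [0.1041, 0.1277, -0.1512]
[-9.4, 5.0, -15.0] [0.0794, 0.2049, -0.1216]
[-13.7, 2.0, -20.5] [0.0857, 0.3057, -0.1138]
[-18.7, 0.0, -26.8] [0.1115, 0.4095, -0.0952]
```

>>> {"name": "play_rows", "arguments": {"plan": [0,0,0,-0.0043,0,-0.006,0,0,0,0,-0.0086,0,-0.0123,0,0,0,0,-0.0086,0,-0.0123,0,0,0,0,0.012,0,-0.028,0,0,0,0,0.032,0,-0.044,0,0,0,0,0.053,0,-0.06,0,0,0,0,0.073,0,-0.0753,0,0,2,0,0.048,0,-0.112,0,0,2,0,0.048,0,-0.112,0,-4.5,4,-7,0.062,0.09,-0.117,0,-9.4,5,-15,0.079,0.205,-0.122,0,-9.4,5,-15,0.079,0.205,-0.122,0,-9.4,5,-15,0.079,0.205,-0.122,0,-9.4,5,-15,0.079,0.205,-0.122,0,-13.7,2,-20.5,0.086,0.306,-0.114,0,-13.7,2,-20.5,0.086,0.306,-0.114,0,-18.7,0,-26.8,0.1115,0.4095,-0.0952,0,-18.7,0,-26.8,0.1115,0.4095,-0.0952,0,-18.7,0,-26.8,0.1115,0.4095,-0.0952,0,-18.7,0,-26.8,0.1115,0.4095,-0.0952,0]}}

```text
clock: 17.0
position: [0.3924, 0.3025, 0.135]
ee_rot: [-0.31, 0.902, 0.098, 0.283]
ft_force: [0.1, -0.4, -1.0]
grip_width: 0.463
grasp_force: 30.8
```

```bash
python3 - <<'E'
import h;h.FL=1
from fit import *
from wr import *
o=status.get_obs();q=o["joint_pos"];print(q.round(2),o["position"],o["grip_width"],o["grasp_force"],o["ft_force"])
m=viewer.camera_model("wrist");im=viewer.camera("wrist")[:,:,::-1].copy();t=viewer.camera("top")[:,:,::-1]
for p in([.39,.302,.08],o["position"]):print(wproj(m,np.array(p)))
rows([((.3905,.302,z),55,38) for z in(.14,.12,.115)])
cv2.imwrite("pics/w7.png",np.vstack([cv2.resize(im,(480,300)),cv2.resize(t[140:280,150:420],(480,249))]))
E
```

```text
[-0.03 -0.29 -0.68  2.39 -0.36  0.39  1.78] [0.39235813 0.30248224 0.13504599] 0.46259521009959653 30.787005135789514 [ 0.13403988 -0.42849825 -1.01757996]
(np.float64(318.902497671785), np.float64(172.12897907871616))
(np.float64(317.13180311458206), np.float64(247.34172748439653))
[-0.0, -0.0, -0.2] [-0.0011, 0.0011, 0.0002]
[-0.0, -0.0, -0.2] [0.0104, 0.0011, 0.0166]
[-0.0, -0.0, -0.2] [0.0133, 0.0011, 0.0207]
```

View pics/w7.png

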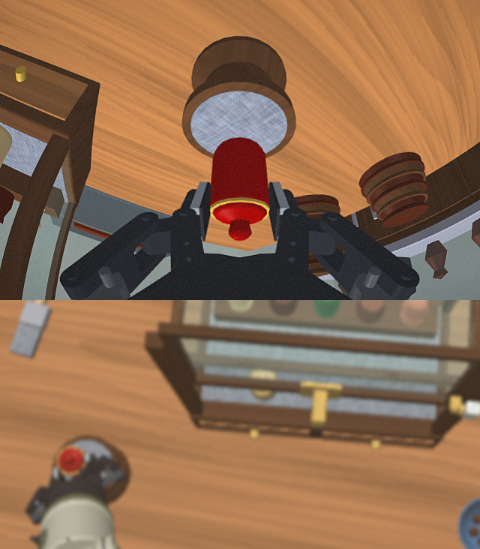

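```bash
python3 - <<'E'
from wr import *
m=viewer.camera_model("wrist");im=viewer.camera("wrist")[:,:,::-1]
hsv=cv2.cvtColor(im,cv2.COLOR_BGR2HSV)
k=((hsv[...,1]<95)&(hsv[...,2]>100)&(hsv[...,0]>90)).astype(np.uint8);k[:100]=0;k[225:]=0;k[:,:230]=0;k[:,410:]=0
c=max(cv2.findContours(cv2.morphologyEx(k,cv2.MORPH_OPEN,np.ones((3,3))),0,1)[0],key=cv2.contourArea)[:,0]
c=c[(c[:,1]<185)]
P=np.array([wonz(m,p.astype(float),.08)[:2] for p in c]);
from scipy.optimize import least_squares
r=least_squares(lambda v:np.hypot(*(P-v[:2]).T)-v[2],[.39,.302,.045],loss='soft_l1',f_scale=.001)
print("stand",r.x,np.abs(r.fun).mean(),len(P))
t=viewer.camera("top");M=viewer.camera_model("top")
rm=((hsv[...,0]<8)|(hsv[...,0]>172))&(hsv[...,1]>150)&(hsv[...,2]>50);rm[:175]=0;rm[262:]=0;rm[:,:270]=0;rm[:,370:]=0
for y in(195,215,235,250):
    xs=np.where(rm[y])[0];print(y,xs.min(),xs.max())
print("base edge",np.where(rm.any(1))[0].min(), [wproj(m,np.array([.3895,.3003,z])) for z in(.104,.14,.176)])
E
```

```text
stand [0.38890715 0.3007543  0.04060275] 0.003828883736677493 223
195 292 345
215 284 353
235 282 355
250 281 357
base edge 184 [(np.float64(317.84533516893305), np.float64(198.673495986041)), (np.float64(317.8202102045263), np.float64(251.24646744018892)), (np.float64(317.8235122196552), np.float64(315.9180754897293))]
```

>>> {"name": "play_rows", "arguments": {"plan": [0,0,0,0.0029,0,0.0041,0,0,0,0,0.0058,0,0.0082,0,0,0,0,0.0086,0,0.0123,0,0,0,0,0.0115,0,0.0164,0,0,0,0,0.0127,0,0.018,0,0,0,0,0.0127,0,0.018,0]}}

```text
clock: 17.95
position: [0.3915, 0.3038, 0.1132]
ee_rot: [-0.31, 0.902, 0.099, 0.284]
ft_force: [-0.3, -0.5, 0.1]
grip_width: 0.458
grasp_force: 30.8
```

>>> {"name": "play_rows", "arguments": {"plan": [0,0,0,0.0006,0,0.0008,0,0,0,0,0.0008,0,0.0012,0,0,0,0,0.0008,0,0.0012,0]}}

```text
clock: 18.32
position: [0.3916, 0.3039, 0.1119]
ee_rot: [-0.31, 0.902, 0.099, 0.284]
ft_force: [1.2, 0.6, -0.7]
grip_width: 0.454
grasp_force: 30.8
```

>>> {"name": "play_rows", "arguments": {"plan": [0,0,0,0.0003,0,0.0004,0,0,0,0,0.0005,0,0.0007,0,0,0,0,0.0005,0,0.0007,0]}}

```text
clock: 18.7
position: [0.3916, 0.304, 0.1111]
ee_rot: [-0.31, 0.902, 0.099, 0.284]
ft_force: [-0.1, 0.0, 0.6]
grip_width: 0.46
grasp_force: 30.9
```

>>> {"name": "play_rows", "arguments": {"plan": [0,0,0,0.0003,0,0.0004,0,0,0,0,0.0005,0,0.0007,0,0,0,0,0.0005,0,0.0007,0]}}

```text
clock: 19.08
position: [0.3923, 0.3045, 0.1112]
ee_rot: [-0.31, 0.902, 0.099, 0.285]
ft_force: [-2.3, -1.6, 6.6]
grip_width: 0.456
grasp_force: 31.7
```

>>> {"name": "play_rows", "arguments": {"plan": [0,0,0,-0.0003,0,-0.0004,0.5,0,0,0,-0.0003,0,-0.0004,0.6,0,0,0,-0.0003,0,-0.0004,0.8,0,0,0,-0.0003,0,-0.0004,0.8,0,0,0,0,0,-0.02,0.8,0,0,0,0,0,-0.045,0.8,0,0,0,0,0,-0.08,0.8,0,0,0,0,0,-0.08,0.8]}}

```text
clock: 20.08
position: [0.3599, 0.2742, 0.1776]
ee_rot: [-0.307, 0.904, 0.097, 0.283]
ft_force: [-0.0, 0.2, 0.2]
grip_width: 0.799
grasp_force: 0.0
```

```bash
python3 - <<'E'
import h;h.FL=1
from fit import *
o=status.get_obs();q=o["joint_pos"];print(q.round(2),o["position"])
m=viewer.camera_model("wrist");im=viewer.camera("wrist")[:,:,::-1].copy();t=viewer.camera("top")[:,:,::-1]
P=case([-.134,0,.3165]);P[2]=.3175+.0043
zt=rot(60,YAW)[:,2]
L=[((.42,.15,.32),60,25),(P-.09*zt,60,YAW),(P-.0*zt,60,YAW)]
for w in L:
    q,e=ik(*w,q);print(np.round(w[0],3),w[1:],round(float(e),4),q.round(2))
rows(L)
cv2.imwrite("pics/w8.png",np.vstack([cv2.resize(im,(480,300)),cv2.resize(t[140:280,150:420],(480,249))]))
E
```

```text
[-0.11 -0.5  -0.55  2.42 -0.44  0.58  1.84] [0.35989223 0.2742096  0.17764656]
[0.42 0.15 0.32] (60, 25) 0.0205 [-0.18 -0.48 -0.18  2.11 -0.15  1.01  1.7 ]
[ 0.445 -0.035  0.4  ] (60, 5.36) 0.0103 [ 0.29 -0.48 -0.16  1.95 -0.2   1.17  1.83]
[ 0.489 -0.031  0.322] (60, 5.36) 0.0 [ 0.28 -0.38 -0.2   2.05 -0.2   0.95  1.81]
[7.1, 4.8, 10.9] [-0.0567, -0.139, -0.1289]
[17.6, 4.7, 27.5] [-0.0244, -0.3009, -0.249]
[17.6, 4.7, 27.5] [-0.011, -0.3254, -0.1634]
```

View pics/w8.png

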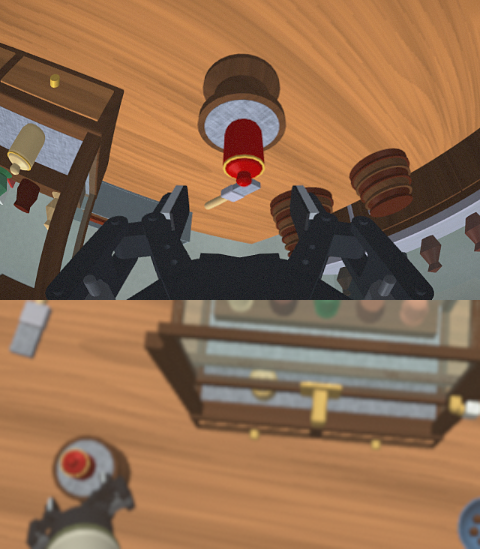

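>>> {"name": "play_rows", "arguments": {"plan": [0,0,0,-0.035,0,-0.049,0.8,3,2,5,-0.046,-0.07,-0.09,0.8,7.1,4.8,10.9,-0.057,-0.139,-0.129,0.8,7.1,4.8,10.9,-0.057,-0.139,-0.129,0.8,7.1,4.8,10.9,-0.057,-0.139,-0.129,0.8,12.5,4.8,19,-0.04,-0.22,-0.19,0.8,17.6,4.7,27.5,-0.0244,-0.301,-0.249,0.8,17.6,4.7,27.5,-0.0244,-0.301,-0.249,0.8,17.6,4.7,27.5,-0.0244,-0.301,-0.249,0.8,17.6,4.7,27.5,-0.0244,-0.301,-0.249,0.8,17.6,4.7,27.5,-0.0244,-0.301,-0.249,0.8]}}

```text
clock: 21.55
position: [0.447, -0.033, 0.3937]
ee_rot: [-0.047, 0.965, 0.012, 0.257]
ft_force: [0.7, 0.1, 0.2]
grip_width: 0.799
grasp_force: 0.0
```

```bash
python3 - <<'E'
import h;h.FL=1
from fit import *
from wr import *
o=status.get_obs();q=o["joint_pos"];print(q.round(2),o["position"],o["grip_width"])
P=case([-.134,0,.3165]);P[2]=.3175+.0043
zt=rot(60,YAW)[:,2]
rows([(P-.05*zt,60,YAW),(P-.0*zt,60,YAW)])
im=viewer.camera("wrist")[:,:,::-1].copy();t=viewer.camera("top")[:,:,::-1].copy();cv2.imwrite("pics/w9.png",im);cv2.imwrite("pics/t9.png",t)
m=viewer.camera_model("wrist");hs=cv2.cvtColor(im,cv2.COLOR_BGR2HSV)
k=((hs[...,0]>20)&(hs[...,0]<32)&(hs[...,1]>150)&(hs[...,2]>110)).astype(np.uint8)
n,_,st,ce=cv2.connectedComponentsWithStats(k);print([(s[:4].tolist(),c_.round()) for s,c_ in zip(st[1:],ce[1:]) if s[4]>60])
print("pull outer lower corners pred",[np.round(wproj(m,case([-.151,y,z])),0) for y in(-.009,.009) for z in(.2995,.3335)])
T=viewer.camera_model("top");hs=cv2.cvtColor(t,cv2.COLOR_BGR2HSV);k=((hs[...,0]<8)|(hs[...,0]>172))&(hs[...,1]>150);k[:210]=0;k[260:]=0;k[:,:170]=0;k[:,235:]=0
ys,xs=np.where(k);print("red lid",onz(T,(xs.mean(),ys.mean()),.138),len(xs))
E
```

```text
[ 0.11 -0.49 -0.06  1.97 -0.11  1.15  1.74] [ 0.44703612 -0.03298501  0.39371317] 0.7991725151547291
[0.1, -0.1, 0.2] [-0.0009, -0.0023, 0.0385]
[0.1, -0.1, 0.2] [-0.001, -0.0023, 0.0885]
[([252, 73, 9, 9], array([256.,  77.])), ([374, 73, 9, 10], array([378.,  78.])), ([285, 175, 60, 76], array([315., 219.])), ([129, 210, 22, 29], array([138., 225.]))]
pull outer lower corners pred [array([305., 170.]), array([304., 200.]), array([327., 170.]), array([328., 200.])]
red lid [0.39076757 0.30076396 0.138     ] 141
```

>>> {"name": "play_rows", "arguments": {"plan": [0,0,0,-0.001,-0.0015,0.04,0.8,0,0,0,-0.001,-0.0015,0.07,0.8,0,0,0,-0.001,-0.0015,0.0885,0.8,0,0,0,-0.001,-0.0015,0.0885,0.8,0,0,0,-0.001,-0.0015,0.0885,0.3,0,0,0,-0.001,-0.0015,0.0885,0,0,0,0,-0.001,-0.0015,0.0885,0,0,0,0,-0.001,-0.0015,0.0885,0,0,0,0,-0.001,-0.0015,0.0885,0,0,0,0,-0.001,-0.0015,0.0885,0], "squeeze": 90}}

```text
clock: 22.9
position: [0.492, -0.0321, 0.3193]
ee_rot: [-0.046, 0.965, 0.012, 0.258]
ft_force: [-5.1, 3.0, 2.8]
grip_width: 0.169
grasp_force: 88.2
```

```bash
python3 - <<'E'
import h;h.FL=1
from fit import *
o=status.get_obs();q=o["joint_pos"];print(q.round(2),o["position"],o["grip_width"],o["grasp_force"],o["ft_force"])
R=Ro.from_quat(o["ee_rot"]).as_matrix();print(R.T@[0,0,-1],R.T@[1,0,0])
g=o["position"]-.005*rot(60,YAW)[:,2]
for d in(0,.05,.1,.15,.195):
    q,e=ik(g-[0,0,d],60,YAW,q);print(d,round(float(e),4),q.round(2))
E
```

```text
[ 0.11 -0.39 -0.07  2.05 -0.11  0.96  1.74] [ 0.49196872 -0.032056    0.31928428] 0.16926630837643705 88.20218324661255 [-5.05593362  3.01376963  2.78733935]
[4.99579741e-01 4.69231941e-04 8.66267777e-01] [-0.86237367 -0.09444393  0.49738515]
0 0.0 [ 0.11 -0.39 -0.07  2.06 -0.11  0.95  1.74]
0.05 0.0 [ 0.1  -0.37 -0.07  2.15 -0.12  0.85  1.75]
0.1 0.0 [ 0.1  -0.33 -0.07  2.23 -0.12  0.73  1.76]
0.15 0.0 [ 0.09 -0.28 -0.07  2.3  -0.13  0.6   1.77]
0.195 0.0 [ 0.08 -0.21 -0.06  2.36 -0.14  0.48  1.79]
```

>>> {"name": "play_rows", "arguments": {"plan": [0,0,0,0.002,0,0.0035,0,0,0,0,0.004,0,0.0069,0,0,0,0,0.006,0,0.0104,0,0,0,0,0.008,0,0.0139,0,0,0,0,0.01,0,0.0173,0,0,0,0,0.012,0,0.0208,0,0,0,0,0.014,0,0.0243,0,0,0,0,0.016,0,0.0277,0,0,0,0,0.018,0,0.0312,0,0,0,0,0.02,0,0.0347,0,0,0,0,0.024,0,0.0416,0,0,0,0,0.028,0,0.0485,0,0,0,0,0.032,0,0.0554,0,0,0,0,0.036,0,0.0624,0,0,0,0,0.04,0,0.0693,0,0,0,0,0.044,0,0.0762,0,0,0,0,0.048,0,0.0832,0,0,0,0,0.052,0,0.0901,0,0,0,0,0.056,0,0.097,0,0,0,0,0.06,0,0.104,0]}}

```text
clock: 25.4
position: [0.4919, -0.0321, 0.198]
ee_rot: [-0.046, 0.965, 0.012, 0.258]
ft_force: [0.4, 6.6, -2.4]
grip_width: 0.17
grasp_force: 88.4
```

>>> {"name": "play_rows", "arguments": {"plan": [0,0,0,0.004,0,0.0069,0,0,0,0,0.008,0,0.0139,0,0,0,0,0.012,0,0.0208,0,0,0,0,0.016,0,0.0277,0,0,0,0,0.02,0,0.0347,0,0,0,0,0.024,0,0.0416,0,0,0,0,0.027,0,0.0468,0,0,0,0,0.029,0,0.0503,0,0,0,0,0.031,0,0.0537,0,0,0,0,0.0325,0,0.0563,0,0,0,0,0.0325,0,0.0563,0]}}

```text
clock: 26.78
position: [0.4919, -0.0322, 0.1331]
ee_rot: [-0.046, 0.965, 0.012, 0.258]
ft_force: [3.6, 7.0, -7.5]
grip_width: 0.17
grasp_force: 88.1
```

```bash
python3 - <<'E'
from h import *
o=status.get_obs();print(o["position"],o["ft_force"],o["grip_width"])
t=viewer.camera("wrist")[:,:,::-1];s=viewer.camera("scene")[:,:,::-1]
cv2.imwrite("pics/w10.png",np.vstack([cv2.resize(t[:260],(640,260)),cv2.resize(s[90:240,200:480],(616,330)).copy()[:, :616] if 0 else cv2.resize(s[90:240,200:480],(640,330))]))
E
```

```text
[ 0.49188599 -0.0321558   0.13307066] [ 3.61478955  7.03041354 -7.46472231] 0.16950465135884896
```

Expected shut position is TCP z of about 0.127; I'll step down until the force shows contact.

>>> {"name": "play_rows", "arguments": {"plan": [0,0,0,0.0007,0,0.0013,0,0,0,0,0.0015,0,0.0026,0,0,0,0,0.0022,0,0.0039,0,0,0,0,0.0022,0,0.0039,0]}}

```text
clock: 27.38
position: [0.4919, -0.0322, 0.1287]
ee_rot: [-0.046, 0.965, 0.012, 0.258]
ft_force: [3.2, 7.4, -6.6]
grip_width: 0.169
grasp_force: 88.3
```

>>> {"name": "play_rows", "arguments": {"plan": [0,0,0,0.0005,0,0.0009,0,0,0,0,0.0007,0,0.0013,0,0,0,0,0.0007,0,0.0013,0]}}

```text
clock: 27.75
position: [0.4919, -0.0322, 0.1273]
ee_rot: [-0.046, 0.965, 0.012, 0.258]
ft_force: [-0.0, 6.7, -3.9]
grip_width: 0.169
grasp_force: 88.8
```

>>> {"name": "play_rows", "arguments": {"plan": [0,0,0,0.0005,0,0.0009,0,0,0,0,0.0007,0,0.0013,0,0,0,0,0.0007,0,0.0013,0]}}

```text
clock: 28.12
position: [0.4921, -0.0322, 0.1272]
ee_rot: [-0.046, 0.965, 0.012, 0.258]
ft_force: [-19.9, 6.1, 18.9]
grip_width: 0.171
grasp_force: 92.5
```

>>> {"name": "play_rows", "arguments": {"plan": [0,0,0,-0.0003,0,-0.0005,0,0,0,0,-0.0003,0,-0.0005,0.5,0,0,0,-0.0003,0,-0.0005,0.7,0,0,0,-0.0003,0,-0.0005,0.7,0,0,0,-0.0003,0,-0.0005,0.7,0,0,0,0,0,-0.03,0.7,0,0,0,0,0,-0.06,0.7,0,0,0,0,0,-0.06,0.7,0,0,0,0,0,-0.06,0.7]}}

```text
clock: 29.25
position: [0.4624, -0.0356, 0.1778]
ee_rot: [-0.045, 0.965, 0.012, 0.258]
ft_force: [-0.1, 0.0, 0.0]
grip_width: 0.698
grasp_force: 0.0
```

```bash
python3 - <<'E'
from wr import *
o=status.get_obs();print(o["clock"],o["position"],o["ft_force"],o["joint_velocities"].round(3))
im=viewer.camera("wrist")[:,:,::-1];t=viewer.camera("top")[:,:,::-1]
m=viewer.camera_model("wrist")
hs=cv2.cvtColor(im,cv2.COLOR_BGR2HSV);k=((hs[...,0]>20)&(hs[...,0]<32)&(hs[...,1]>150)&(hs[...,2]>110)).astype(np.uint8)
n,_,st,ce=cv2.connectedComponentsWithStats(k);print([s[:4].tolist() for s in st[1:] if s[4]>60])
print([np.round(wproj(m,case([-.151,y,z])),0) for y in(-.009,.009) for z in(.108,.142)])
cv2.imwrite("pics/w11.png",np.vstack([cv2.resize(im,(480,300)),cv2.resize(t[140:290,150:450],(480,240))]))
E
```

```text
29.25 [ 0.46239753 -0.03564268  0.17784747] [-0.09735316  0.00852695  0.01056536] [-0.003  0.018 -0.002  0.007  0.001  0.003 -0.   ]
[[215, 145, 15, 18], [411, 146, 15, 17], [288, 180, 66, 85], [119, 227, 22, 23]]
[array([308., 178.]), array([307., 213.]), array([333., 178.]), array([335., 213.])]
```

View pics/w11.png

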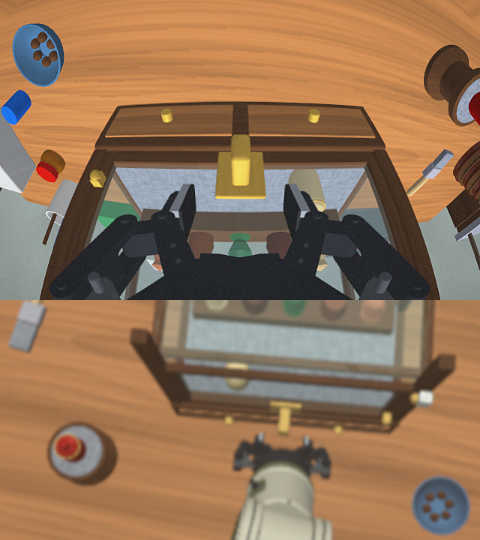

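The sash is shut, with the pull at (320,180) where predicted. The red caddy stands in the middle of the stand, and nothing else has been disturbed.

```bash
python3 -c "
from workcell import manip
print(manip.hand_in())"
```

```text
the job is handed in; nothing more can be done
None
```

I handed the job in at about 29 s: the red caddy stands upright within about 2 mm of the stand's middle, the sash was lowered under control until it seated shut, and the pale caddy and the other things on the counter were not touched.

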